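# Open the cam-bolt jar in its holder

## Task

Bring the jar of cam bolts to the aluminium holder and slide it upright into the open end, its square foot running under the two lips, until it is fully home, with the cap still screwed on. Now that the holder braces the jar, unscrew the tight cap anticlockwise (seen from above) until its threads let go, then lift it straight up and finish while still holding it level, a few centimetres above the jar's mouth, touching nothing but the gripper. Leave the jar home in the holder and do not disturb the other things on the table.

Things in the scene. Friction and masses are not known exactly. Their poses are not given: they have to be found in the camera images.
- jar_center (a point): centre, 45 mm up the axis, of the jar of cam bolts: black square foot 76 x 76 x 9 mm (sides along own x, y), clear round body 58 mm across from 9 to 64 mm up, neck, rim 80 mm up. Loose on the table; 0.3 to 0.57 kg with cap. The foot is square: any of four quarter turns fits the holder. Standing free it turns along with the cap, which is tighter than the foot's hold on the table
- cap_center (a point): centre (on the axis, half-way up) of the black ribbed round cap on the jar: 60 mm across, 24 mm high, own z up. Screwed on, it lies 80 mm above the table (underside 68, top 92 mm). The jar can be carried by the cap. At the end it is to be 97 to 155 mm above the table, its underside 5 to 63 mm over the jar's rim
- cap_mark (a point): a point on the side of the cap, 28 mm from the cap's axis along the cap's own x, level with the cap's centre. Before opening it lies 0.24 to 0.35 rad anticlockwise of the jar's own x axis; it shows how far the cap has been turned
- holder: aluminium channel fixed to the table, 80 mm between its walls, two inward lips above: undersides 12 mm, tops 17 mm up, 64 mm between them, so the foot must slide in along the table. Origin: on the table, on the jar's axis when home. Own y runs from the end wall (face at y = -38 mm) to the open end; lips end at y = 60 mm, flared lipless guide walls at 90 mm. 128 mm wide overall
- cap: the cap's body, origin at the centre of its underside. Lug thread as on a jam jar, tight (0.15 to 0.3 N m). Turned anticlockwise from above by 0.9 to 1.05 rad relative to the jar it is free; a hard stop follows at about 1.45 rad, so aim for 1.25. It rises up to 1.5 mm in turning; when free the springy gasket on the rim pushes it up to 3 mm. Clockwise it turns at most 0.2 rad further
- jar: the jar's body, origin at the centre of its foot's underside, own axes as its centre's
- level: steel spirit level, a bar 300 x 22 x 48 mm; a bystander, to be left alone
- hammer: hammer with green silicone head, 280 mm long; a bystander, to be left alone
- bracket_a: chrome L corner bracket, 50 mm; a bystander, to be left alone
- bracket_b: a second chrome L corner bracket, 50 mm; a bystander, to be left alone
- screwdriver: black-handled screwdriver, 190 mm, lying; a bystander, to be left alone
- mug: white mug, 80 mm across, 90 mm high; a bystander, to be left alone
Not all that is in view belongs to the job. Leave any red or yellow look-alike of the jar alone.

How it is judged:
On the way, in this order (a step that is already met when the one before it is completed fails the run):
1. the jar is fully home in the holder with its cap still screwed on (y of jar_center in the frame of holder between -0.006 and 0.006 m and x of jar_center in the frame of holder between -0.006 and 0.006 m and height (world z) of jar_center below 0.05 m and angle between jar_center's own z axis and vertical below 0.08 rad and x of cap_mark in the frame of jar_center above 0.018 m and z of cap_center in the frame of jar_center below 0.041 m), for 0.2 s.
2. the cap has been turned until it lets go, still down on the neck of the braced jar (y of jar_center in the frame of holder between -0.006 and 0.006 m and x of jar_center in the frame of holder between -0.006 and 0.006 m and height (world z) of jar_center below 0.05 m and angle between jar_center's own z axis and vertical below 0.08 rad and x of cap_mark in the frame of jar_center below 0.011 m and y of cap_mark in the frame of jar_center above 0.012 m and z of cap_center in the frame of jar_center below 0.043 m), for 0.05 s.
At the end, for the whole second after the job is handed in: the jar stands home in the holder (within 6 mm, upright); the cap is held still by the gripper, level within 0.2 rad, within 20 mm of the jar's axis, its centre 97 to 155 mm above the table (underside 5 to 63 mm above the rim), touching neither jar nor holder (y of jar_center in the frame of holder between -0.006 and 0.006 m and x of jar_center in the frame of holder between -0.006 and 0.006 m and height (world z) of jar_center below 0.05 m and angle between jar_center's own z axis and vertical below 0.08 rad and z of cap_center in the frame of jar_center between 0.052 and 0.11 m and horizontal distance between cap_center and jar_center below 0.02 m and angle between cap_center's own z axis and vertical below 0.2 rad and contact force between the fingers and cap above 1 N and contact force between cap and jar below 0.05 N and contact force between cap and holder below 0.05 N and linear speed of each of cap, jar below 0.02 m/s); the arm keeps its last pose, push and grip.
It fails at once if one of the other things on the table is pushed more than 30 mm (distance of any of level, hammer, bracket_a, bracket_b, screwdriver, mug from where it was at the start of the episode above 0.03 m).
It fails at once if the jar is tipped (angle between jar_center's own z axis and vertical above 0.4 rad).
It also fails if it takes over 54 s, if anything falls off the work surface, if the arm or the gripper's body presses on something with over 40 N, if the wrist force passes 120 N, or if a joint passes its speed limit or range.

## Robot

A 6-joint arm with a two-finger parallel gripper is mounted at the origin on the work surface. World frame = base frame: x ahead of the robot, y to its left, z up, the work surface at z = 0. Lengths are in m, angles in rad, forces in N, time in s.
With the tool pointing down it reaches from about 0.35 to 0.775 m from the base axis. Payload 7.3 kg.
Tool frame: the origin (TCP) lies at the very end of the fingers, on their centre line; the grasp point (between the pads) lies 19 mm behind it; z points along the fingers, y is the line along which they close (so a half turn about z gives the same grasp; the last joint's range is limited). The gripper opens to 92 mm and grips with 3 to 60 N. Pads are 19 mm wide; open, the fingers measure 130 mm over their backs; the gripper's body (75 mm by 190 mm) begins 47 mm behind the grasp point.
Start: joints at [0.972, 0.342, 1.524, -0, 1.275, -0.146], TCP at [0.23, 0.472, 0.227] pointing down, gripper open.
Joint ranges: [-2.53, 2.53], [-0.77, 2.02], [0.04, 2.7], [-1, 4.14], [0.28, 2.66], [-3.11, 3.11]. Speed limits (rad/s): [2.57, 2.57, 3.14, 3.14, 3.14, 3.14].

## Interface

Orientations are given as [roll, pitch, yaw] about the fixed x, y, z axes, in that order (R = Rz(yaw) Ry(pitch) Rx(roll)).
In Python, from cell import observe, read_camera, get_calibration, hand_in, search_frame gives the robot as it stands.
- The arm moves only by the tool step_arm, never from a script. Its argument "commands" is a list of rows, each an object with "translation": the shift along the tool's x, y, z in mm, a list of three; "roll": the turn about the tool's z in rad. In form: [{"translation": [x, y, z], "roll": roll}, ...]. A call has 1 to 20 rows; each row shifts and turns the commanded pose from where the row before left it, along the tool's axes as they then stand; what a row does not reach is not made up. A row lasts 1/12 s, in which the tool goes at most 41.7 mm and 7.16 degrees, less where a joint would pass 70% of its speed; a pose out of reach is approached as far as the arm can. A call is refused whole if a number of a shift passes 41.7 or a number of a turn 0.125, either way. A call with a gripper value outside its range is refused whole. "fingers" is the opening, from 0 (shut) to 1 (fully open), set as the call begins (left out, the last holds). The fingers move at their own pace and stop on an object; "grip_force" is the grip in N (left out, the last holds). Time passes only in rows, so rows that do not move let the fingers close. It gives the time, the measured TCP pose, the force, the opening and the grip force at its end, in the units of the state.
- observe(): the state, without advancing time (a new reading comes with each control period).
- read_camera(name): name is "scene" or "top" or "wrist"; returns the picture (400x640x3 uint8, red, green, blue); there is no depth.
- get_calibration(name): a dict with "camera_matrix" (3x3 intrinsics, pixels), "world_from_camera" (4x4, takes a point from camera to world coordinates). Camera axes: x right, y up, looking along -z (the intrinsics and any distortion apply to the point x, -y, -z); pixel columns grow to the right and rows downward; lengths in m; the calibration is good to about 2 mm. A picture is of the moment at which its call begins: read the wrist's pose just before it. get_calibration takes no time and is no camera call; for the wrist camera it gives the pose at the moment of the call.
- hand_in(): hands the job in; it is judged then, once.
Trained networks look in the newest picture that a camera, given by its name, has taken for a name from the list of things; names that differ only in an ending like _2 or _b are one class to them, and where a whole thing is asked for, a point or a joint stands for the part that bears it (a point fixed in the world has none). Each returns a list of dicts, best first, with "confidence" (0 to 1); they miss things now and then, are a little off and sometimes report something else, mostly with a low value. They report only what shows in the picture. A call takes as long as a camera call. They do not tell look-alikes from the thing itself.
- search_frame(camera, name): "at" ([x, y, z] in m, in world coordinates, good to about 4 mm: the middle of the surface that is visible of it).
The state is a dict: "time": time; "qpos": joint angles; "qvel": joint speeds; "joint_efforts": joint torques, N m; "tool_pos": TCP position; "tool_rot": TCP orientation; "contact_force": force on the tool from outside, world axes, zero at the start; "torque": the same for the moment, N m; "opening": finger opening in m; "grip_force": force on a finger pad.
Only numpy, scipy, OpenCV 4.12 (cv2) and the standard library are available. Lean on these libraries where they do the work, as an engineer would, in place of code of your own. Each camera call takes 0.05 s, during which the arm holds its last target. There are 200 camera calls.

## Working session

There is one attempt and no reset: what is moved stays moved. The work goes in short steps, Python scripts to look and compute and a tool call to move; the robot and the scene stay as the last step left them, time stands still between calls to the robot, and variables do not carry over. Pictures are saved under pics/ and viewed, at most 10 in all, crops included, and the job is handed in when it is done.

Besides the shell and the picture viewer there is one more tool, called after "Request:" by a JSON object that holds its "fn" and its "kwargs", one argument or row to a line. step_arm: Moves the arm, as the interface text tells. Its arguments: {"type":"object","properties":{"commands":{"type":"array"},"fingers":{"type":"number"},"grip_force":{"type":"number"}},"required":["commands"]}

```bash
ls; mkdir -p pics; python3 - <<'E'
from cell import *
import cv2,numpy as np
for n in ["scene","top"]:
    im=read_camera(n); cv2.imwrite(f"pics/{n}0.png",im[:,:,::-1])
    for t in ["jar","cap","holder","cap_mark","jar_center","cap_center","mug","hammer","level"]:
        print(n,t,[(np.round(d['at'],3).tolist(),round(d['confidence'],2)) for d in search_frame(n,t)][:3])
    c=get_calibration(n); print(np.round(c['camera_matrix'],1).tolist(),np.round(c['world_from_camera'],3).tolist(), [k for k in c])
print(observe())
E
```

```text
pics
scene jar [([0.574, 0.202, 0.009], 0.89), ([0.527, 0.356, 0.053], 0.86), ([0.384, 0.179, 0.041], 0.79)]
scene cap [([0.566, 0.188, 0.091], 0.66)]
scene holder [([0.593, -0.055, 0.018], 0.65)]
scene cap_mark [([0.567, 0.193, 0.09], 0.73)]
scene jar_center [([0.53, 0.356, 0.046], 0.89), ([0.39, 0.179, 0.038], 0.84), ([0.574, 0.206, 0.017], 0.69)]
scene cap_center [([0.567, 0.195, 0.092], 0.79)]
scene mug [([0.722, 0.319, 0.057], 0.61)]
scene hammer [([0.636, -0.368, 0.035], 0.58)]
scene level [([0.756, -0.18, 0.041], 0.69), ([0.575, 0.206, 0.017], 0.19)]
[[428.0, 0.0, 320.9], [0.0, 428.0, 199.6], [0.0, 0.0, 1.0]] [[-0.885, -0.248, 0.395, 0.973], [0.466, -0.487, 0.738, 0.702], [0.009, 0.837, 0.547, 0.618], [0.0, 0.0, 0.0, 1.0]] ['camera_matrix', 'world_from_camera']
top jar [([0.371, 0.156, 0.054], 0.81), ([0.506, 0.339, 0.046], 0.63), ([0.536, 0.158, 0.007], 0.55)]
top cap [([0.552, 0.181, 0.095], 0.59)]
top holder [([0.569, -0.062, 0.018], 0.84), ([0.553, 0.18, 0.092], 0.58)]
top cap_mark [([0.551, 0.18, 0.092], 0.91)]
top jar_center [([0.373, 0.154, 0.057], 0.94), ([0.507, 0.334
[... 463 characters left out ...]
time': 1.0, 'qpos': array([ 9.71998040e-01,  3.41949334e-01,  1.52414394e+00,  1.20474182e-05,
        1.27542239e+00, -1.45990280e-01]), 'qvel': array([-2.33370444e-04,  1.39637832e-03,  6.26839051e-04,  6.27890868e-05,
        1.13112079e-03, -1.03918784e-03]), 'joint_efforts': array([ 8.47064439e-04, -4.31144857e+01, -2.44482082e+01,  7.17109325e-02,
        4.82697738e-02, -4.03893955e-05]), 'tool_pos': array([0.22965077, 0.47209828, 0.22675146]), 'tool_rot': array([ 3.14151480e+00, -2.02698769e-07,  2.68878114e+00]), 'contact_force': array([-0.25680253,  0.10345011, -0.66773005]), 'torque': array([ 0.02894181, -0.01186934, -0.00329235]), 'grip_force': 0.0, 'opening': 0.0915469264145844}
```

View pics/scene0.png

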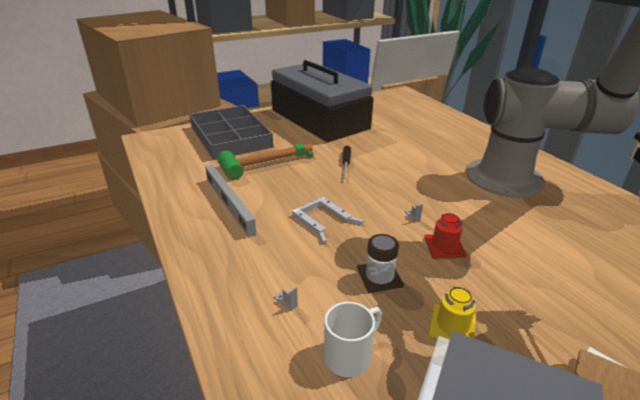

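View pics/top0.png

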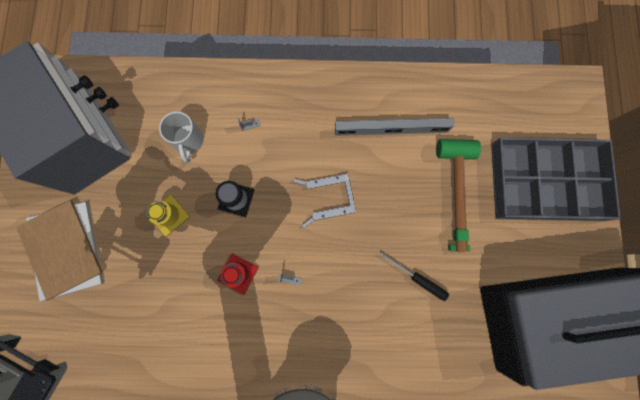

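Candidates: black-capped jar (top 233,196; scene 381,262), yellow look-alike (168,214), red look-alike (238,272). By description it's the black-capped one. Holder at top (328,197), open end to the left (+y).

```bash
python3 - <<'E'
import cv2,numpy as np
t=cv2.imread('pics/top0.png')[165:235,205:365]
s=cv2.imread('pics/scene0.png')[190:295,285:410]
cv2.imwrite('pics/topc.png',cv2.resize(t,None,fx=5,fy=5,interpolation=cv2.INTER_CUBIC))
cv2.imwrite('pics/scenec.png',cv2.resize(s,None,fx=5,fy=5,interpolation=cv2.INTER_CUBIC))
E
```

```text
(no output)
```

View pics/topc.png

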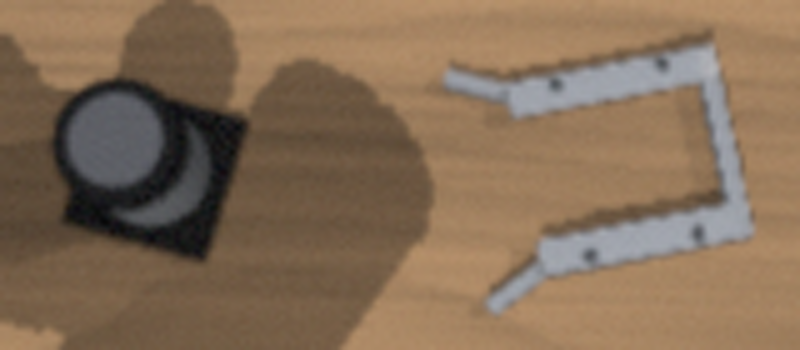

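View pics/scenec.png

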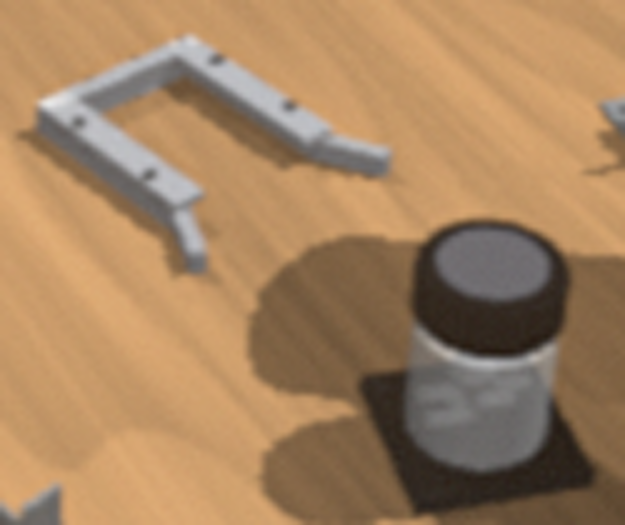

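```bash
cat > h.py <<'E'
from cell import *
import numpy as np
from scipy.optimize import least_squares
def proj(cal,P):
    T=np.linalg.inv(np.array(cal['world_from_camera']));K=np.array(cal['camera_matrix'])
    p=(T[:3,:3]@np.atleast_2d(P).T).T+T[:3,3]; q=np.c_[p[:,0],-p[:,1],-p[:,2]]@K.T
    return q[:,:2]/q[:,2:]
def crop(U,o,s=5): return (np.array(U)+.5)/s-.5+np.array(o)
def place(v,L):
    c,s=np.cos(v[2]),np.sin(v[2]); L=np.array(L,float)
    return np.c_[v[0]+c*L[:,0]-s*L[:,1],v[1]+s*L[:,0]+c*L[:,1],L[:,2]]
E
python3 - <<'E'
from h import *
C={n:get_calibration(n) for n in('top','scene')}
O={'top':(205,165),'scene':(285,190)}
H={'top':[((505,83),(64,60)),((512,118),(32,60)),((541,240),(-32,60)),((547,277),(-64,60)),((713,40),(64,None)),((752,235),(-64,None))],
 'scene':[((332,131),(-64,60)),((302,148),(-32,60)),((204,191),(32,60)),((172,210),(64,60)),((190,37),(-64,None)),((39,104),(64,None))]}
J={'top':[((248,121),(.5,-.5)),((206,261),(-.5,-.5)),((63,219),(-.5,.5))],
 'scene':[((361,381),(-.5,-.5)),((594,479),(-.5,.5)),((418,514),(.5,.5))]}
J['scene']=[((361,381),None),((594,479),None),((418,514),None)]
def fit(cams):
    def r(v):
        e=[]
        for n in cams:
            L=[(x/1e3,(y/1e3 if y is not None else v[3]),.017) for _,(x,y) in H[n]]
            e.append(proj(C[n],place(v,L))-crop([a for a,_ in H[n]],O[n]))
        return np.vstack(e).ravel()
    s=least_squares(r,[.57,-.06,-.2,-.045]); return s.x,np.abs(s.fun).max()
for c in (['top'],['scene'],['top','scene']): print('holder',c,fit(c))
# jar: corners world at z=.009 by intersect
def ray(n,uv,z):
    c=C[n];K=np.array(c['camera_matrix']);W=np.array(c['world_from_camera'])
    d=np.linalg.inv(K)@np.r_[uv,1];d=W[:3,:3]@np.array([d[0],-d[1],-d[2]]);return W[:3,3]+d*(z-W[2,3])/d[2]
for n in C:
    P=np.array([ray(n,crop(a,O[n]),.009) for a,_ in J[n]]); a,b,c=P
    print(n,np.round(P,4).tolist(),'lens',[np.linalg.norm(P[i]-P[j]).round(4) for i,j in((0,1),(1,2),(0,2))])
    k=[(1,0,2),(0,1,2),(0,2,1)]
    best=max(((np.linalg.norm(P[i]-P[j]),i,j,3-i-j) for i,j in((0,1),(1,2),(0,2))))
    _,i,j,m=best; e=P[i]-P[m]; print('center',((P[i]+P[j])/2).round(4),'yaw mod90',np.degrees(np.arctan2(e[1],e[0]))%90)
print('cap top from top',ray('top',crop((116,139),O['top']),.092), 'scene',ray('scene',crop((492,262),O['scene']),.092))
E
```

```text
holder ['top'] (array([ 0.56840474, -0.06396835,  0.22201404, -0.04636265]), np.float64(5.300058886134451))
holder ['scene'] (array([ 0.56879711, -0.0637674 ,  0.26578053, -0.04311686]), np.float64(4.784784498972272))
holder ['top', 'scene'] (array([ 0.56825456, -0.06365885,  0.23721958, -0.04585703]), np.float64(5.399950273477913))
top [[0.5833, 0.1371, 0.009], [0.5111, 0.155, 0.009], [0.5311, 0.2282, 0.009]] lens [np.float64(0.0744), np.float64(0.0759), np.float64(0.105)]
center [0.5572 0.1827 0.009 ] yaw mod90 76.09882750997183
scene [[0.5847, 0.1394, 0.009], [0.5325, 0.2313, 0.009], [0.6056, 0.2152, 0.009]] lens [np.float64(0.1057), np.float64(0.0748), np.float64(0.0787)]
center [0.5586 0.1853 0.009 ] yaw mod90 74.62881241213378
cap top from top [0.55766199 0.18341328 0.092     ] scene [0.55562595 0.18081294 0.092     ]
```

```bash
python3 - <<'E'
from h import *
C={n:get_calibration(n) for n in('top','scene')}
O={'top':(205,165),'scene':(285,190)}
H={'top':[((505,83),(1,60)),((512,118),(32,60)),((541,240),(-32,60)),((547,277),(-1,60)),((713,40),(1,None)),((752,235),(-1,None))],
 'scene':[((332,131),(-1,60)),((302,148),(-32,60)),((204,191),(32,60)),((172,210),(1,60)),((190,37),(-1,None)),((39,104),(1,None))]}
def fit(cams):
    def r(v):
        e=[]
        for n in cams:
            L=[((x*v[4] if abs(x)==1 else x/1e3),(y/1e3 if y is not None else v[3]),.017) for _,(x,y) in H[n]]
            e.append(proj(C[n],place(v,L))-crop([a for a,_ in H[n]],O[n]))
        return np.vstack(e).ravel()
    s=least_squares(r,[.57,-.06,.2,-.045,.045]); return s.x.round(4),np.round(s.fun.reshape(-1,2),1).tolist()
for c in (['top'],['scene'],['top','scene']): print('holder',c,fit(c))
E
```

```text
holder ['top'] (array([ 0.5681, -0.064 ,  0.2228, -0.0464,  0.0507]), [[0.2, -0.2], [0.3, -0.1], [-0.4, 0.1], [-0.1, 0.0], [-0.5, 0.2], [0.5, -0.1]])
holder ['scene'] (array([ 0.568 , -0.0619,  0.195 , -0.0474,  0.0492]), [[-0.2, 0.2], [0.5, -0.7], [-0.4, 0.6], [0.2, -0.4], [0.3, 0.1], [-0.4, 0.1]])
holder ['top', 'scene'] (array([ 0.5679, -0.0635,  0.2138, -0.0464,  0.0503]), [[0.2, -0.2], [0.2, -0.2], [-0.8, -0.0], [-0.6, -0.3], [-0.4, 0.5], [0.1, -0.1], [-0.1, -0.7], [0.4, -1.3], [-0.2, 0.2], [0.2, -0.6], [0.1, -0.2], [-0.8, 0.4]])
```

Jar ≈ (0.557, 0.183), foot yaw −0.255; holder ≈ (0.568, −0.063), yaw 0.214 (residuals < 1.3 px, sizes agree). Plan: grasp the cap at tool yaw 1.316, so that at the holder the fingers close along holder x, and the 1.25 rad turn fits joint 6.

Request:
{"fn": "step_arm", "kwargs": {
  "commands": [
    {"translation": [0, 0, 0], "roll": 0.1248},
    {"translation": [0, 0, 0], "roll": 0.1248},
    {"translation": [0, 0, 0], "roll": 0.1248},
    {"translation": [0, 0, 0], "roll": 0.1248},
    {"translation": [0, 0, 0], "roll": 0.1248},
    {"translation": [0, 0, 0], "roll": 0.1248},
    {"translation": [0, 0, 0], "roll": 0.1248},
    {"translation": [0, 0, 0], "roll": 0.1248},
    {"translation": [0, 0, 0], "roll": 0.1248},
    {"translation": [0, 0, 0], "roll": 0.1248},
    {"translation": [0, 0, 0], "roll": 0.1248}
  ],
  "fingers": 1
}}

```text
time: 1.92
tool_pos: [0.2297, 0.4721, 0.2267]
tool_rot: [3.142, -0.0, 1.31]
contact_force: [-0.1, 0.2, 0.0]
opening: 0.0919
grip_force: 0.0
```

Request:
{"fn": "step_arm", "kwargs": {
  "commands": [
    {"translation": [-16.5, 32.4, 0], "roll": 0},
    {"translation": [-16.5, 32.4, 0], "roll": 0},
    {"translation": [-16.5, 32.4, 0], "roll": 0},
    {"translation": [-16.5, 32.4, 0], "roll": 0},
    {"translation": [-16.5, 32.4, 0], "roll": 0},
    {"translation": [-16.5, 32.4, 0], "roll": 0},
    {"translation": [-16.5, 32.4, 0], "roll": 0},
    {"translation": [-16.5, 32.4, 0], "roll": 0},
    {"translation": [-16.5, 32.4, 0], "roll": 0},
    {"translation": [-16.5, 32.4, 0], "roll": 0},
    {"translation": [-16.5, 32.4, 0], "roll": 0},
    {"translation": [-16, 33, 0], "roll": 0},
    {"translation": [0, 0, 0], "roll": 0},
    {"translation": [0, 0, 0], "roll": 0}
  ]
}}

```text
time: 3.08
tool_pos: [0.5576, 0.1814, 0.2261]
tool_rot: [-3.141, 0.0, 1.313]
contact_force: [0.0, 0.5, 0.1]
opening: 0.0915
grip_force: 0.0
```

```bash
python3 - <<'E'
from h import *
import cv2
o=observe();print(o['time'],o['tool_pos'],o['tool_rot'],o['qpos'].round(3),o['contact_force'])
c=get_calibration('wrist');im=read_camera('wrist');cv2.imwrite('pics/w1.png',im[:,:,::-1])
print(np.round(c['camera_matrix'],1).tolist(),np.round(c['world_from_camera'],3).tolist())
for t in('cap_center','cap_mark','jar','holder'):print(t,[(np.round(d['at'],4).tolist(),round(d['confidence'],2)) for d in search_frame('wrist',t)][:2])
E
```

```text
3.0833 [0.55762193 0.18136136 0.22606807] [-3.14081773e+00  1.89388242e-04  1.31278246e+00] [0.184 0.456 1.348 0.    1.338 0.442] [0.01293002 0.53543406 0.09184243]
[[313.7, 0.0, 318.2], [0.0, 313.7, 195.9], [0.0, 0.0, 1.0]] [[0.967, 0.247, 0.065, 0.575], [-0.256, 0.936, 0.242, 0.246], [-0.0, -0.251, 0.968, 0.385], [0.0, 0.0, 0.0, 1.0]]
cap_center [([0.5582, 0.1881, 0.0918], 0.93), ([0.5681, 0.2095, 0.0104], 0.26)]
cap_mark []
jar [([0.5668, 0.21, 0.0123], 0.94), ([0.394, 0.1846, 0.033], 0.73)]
holder [([0.5978, 0.0067, 0.0133], 0.77)]
```

View pics/w1.png

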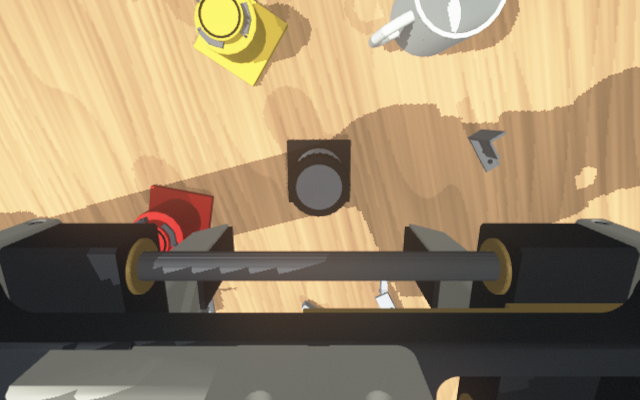

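```bash
cat >> h.py <<'E'
def ray(c,uv,z):
    K=np.array(c['camera_matrix']);W=np.array(c['world_from_camera'])
    d=np.linalg.inv(K)@np.r_[uv,1];d=W[:3,:3]@np.array([d[0],-d[1],-d[2]]);return W[:3,3]+d*(z-W[2,3])/d[2]
E
python3 - <<'E'
from h import *
import cv2
c=get_calibration('wrist');im=cv2.imread('pics/w1.png');g=cv2.cvtColor(im,cv2.COLOR_BGR2GRAY)[130:222,280:358]
m=((g>85)&(g<125)).astype(np.uint8);
n,l,s,ce=cv2.connectedComponentsWithStats(m);
for i in np.argsort(-s[1:,4])[:3]+1: print(s[i],ce[i]+[280,130])
d=(g<60).astype(np.uint8);ys,xs=np.where(d);print('dark box',xs.min()+280,xs.max()+280,ys.min()+130,ys.max()+130)
r=cv2.minAreaRect(np.c_[xs,ys][ys<40].astype(np.float32));print(r)
print(ray(c,(319,187),.092))
P=[ray(c,p,.009) for p in((286.5,139.5),(350.5,139.5))];print(P,np.linalg.norm(P[0]-P[1]));
t=c['world_from_camera'];print(np.array(P).mean(0)-.038*np.array([np.cos(1.313),np.sin(1.313),0]))
E
```

```text
[  16   35   46   45 1632] [318.6997549  186.70588235]
[ 18  18  41  13 158] [317.53797468 152.50632911]
[69 16  2 56 56] [349.92857143 173.5       ]
dark box 288 349 141 215
((39.5, 25.0), (28.0, 59.0), 90.0)
[0.55655172 0.18382254 0.092     ]
[array([0.52916437, 0.23104016, 0.009     ]), array([0.60266537, 0.21198445, 0.009     ])] 0.07593099875837368
[0.55622676 0.18476805 0.009     ]
```

Request:
{"fn": "step_arm", "kwargs": {
  "commands": [
    {"translation": [2.3, -1.5, 20], "roll": 0},
    {"translation": [0, 0, 25], "roll": 0},
    {"translation": [0, 0, 25], "roll": 0},
    {"translation": [0, 0, 25], "roll": 0},
    {"translation": [0, 0, 25], "roll": 0},
    {"translation": [0, 0, 20], "roll": 0},
    {"translation": [0, 0, 13], "roll": 0},
    {"translation": [0, 0, 8], "roll": 0},
    {"translation": [0, 0, 0], "roll": 0},
    {"translation": [0, 0, 0], "roll": 0}
  ]
}}

```text
time: 4.17
tool_pos: [0.5558, 0.186, 0.0662]
tool_rot: [3.141, -0.0, 1.317]
contact_force: [0.0, -1.1, -0.2]
opening: 0.0917
grip_force: 0.0
```

Request:
{"fn": "step_arm", "kwargs": {
  "commands": [
    {"translation": [0, 0, 0], "roll": 0},
    {"translation": [0, 0, 0], "roll": 0},
    {"translation": [0, 0, 0], "roll": 0},
    {"translation": [0, 0, 0], "roll": 0},
    {"translation": [0, 0, 0], "roll": 0},
    {"translation": [0, 0, 0], "roll": 0},
    {"translation": [0, 0, 0], "roll": 0},
    {"translation": [0, 0, 0], "roll": 0},
    {"translation": [0, 0, 0], "roll": 0},
    {"translation": [0, 0, 0], "roll": 0}
  ],
  "fingers": 0.5,
  "grip_force": 40
}}

```text
time: 5.0
tool_pos: [0.5568, 0.1854, 0.0664]
tool_rot: [3.139, -0.001, 1.316]
contact_force: [2.9, -1.0, 4.2]
opening: 0.0598
grip_force: 40.0
```

Request:
{"fn": "step_arm", "kwargs": {
  "commands": [
    {"translation": [0, 0, -3], "roll": 0},
    {"translation": [0, 0, -3], "roll": 0},
    {"translation": [0, 0, 0], "roll": -0.06},
    {"translation": [0, 0, 0], "roll": -0.1},
    {"translation": [0, 0, 0], "roll": -0.1},
    {"translation": [0, 0, 0], "roll": -0.1},
    {"translation": [0, 0, 0], "roll": -0.07},
    {"translation": [0, 0, 0], "roll": -0.04},
    {"translation": [0, 0, 0], "roll": 0},
    {"translation": [-8, -4, 0], "roll": 0},
    {"translation": [-17, -8, 0], "roll": 0},
    {"translation": [-23, -9, 0], "roll": 0},
    {"translation": [-23, -9, 0], "roll": 0},
    {"translation": [-16, -8, 0], "roll": 0},
    {"translation": [-8, -4, 0], "roll": 0},
    {"translation": [0, 0, 0], "roll": 0},
    {"translation": [0, 0, 0], "roll": 0},
    {"translation": [0, 0, 0], "roll": 0}
  ]
}}

```text
time: 6.5
tool_pos: [0.5353, 0.0844, 0.0718]
tool_rot: [3.141, -0.0, 1.786]
contact_force: [-0.2, -0.2, -4.2]
opening: 0.0597
grip_force: 40.0
```

```bash
python3 - <<'E'
from h import *
import cv2
o=observe();print(o['time'],o['tool_pos'],o['tool_rot'],o['contact_force'],o['torque'],o['opening'])
t=read_camera('top')[150:250,225:375,::-1];s=read_camera('scene')[190:290,270:400,::-1]
cv2.imwrite('pics/t2.png',cv2.resize(t,None,fx=5,fy=5,interpolation=cv2.INTER_CUBIC))
cv2.imwrite('pics/s2.png',cv2.resize(s,None,fx=5,fy=5,interpolation=cv2.INTER_CUBIC))
E
```

```text
6.5 [0.53526958 0.08441801 0.07175994] [ 3.14124298e+00 -4.33371395e-04  1.78586183e+00] [-0.23143871 -0.16057883 -4.19289781] [-0.09300289  0.00659071 -0.00701619] 0.05968304517285459
```

View pics/t2.png

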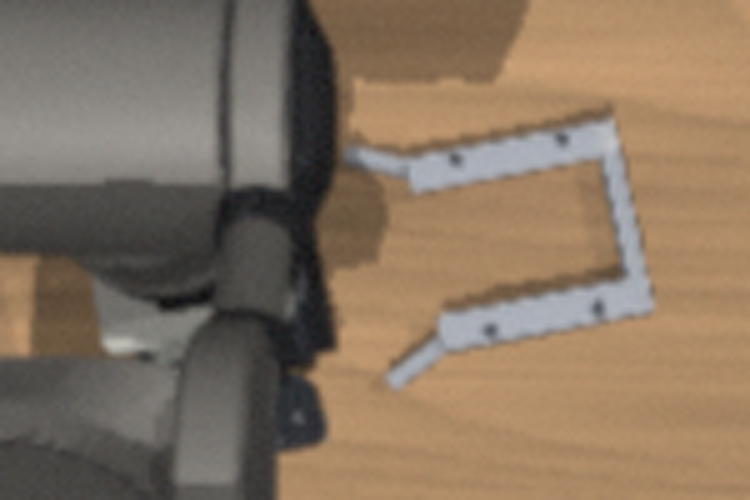

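View pics/s2.png

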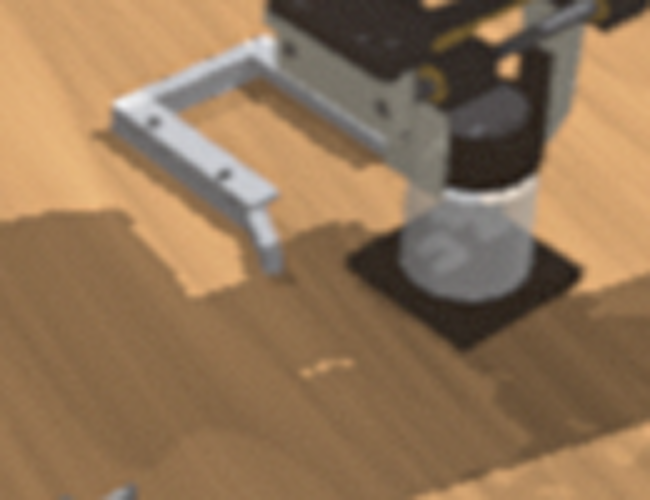

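The jar hangs upright in the grip, foot corners at scene crop (347,263), (463,350), (583,270), roughly parallel to the channel. I'll refine holder yaw and lateral offset.

```bash
python3 - <<'E'
from h import *
import cv2
from scipy.optimize import minimize
ct,cs=get_calibration('top'),get_calibration('scene')
im=cv2.imread('pics/top0.png').astype(float); B,G,R=[im[160:240,285:365,i] for i in range(3)]
m=np.clip((B-R+40)/60,0,1); 
print('m range',np.percentile(B-R,[5,50,90,98]))
def ren(v):
    w,b=v[3],v[4]
    L=[(w,.06),(.032,.06),(.032,v[5]),(-.032,v[5]),(-.032,.06),(-w,.06),(-w,b),(w,b)]
    p=proj(ct,place(v,[(x,y,.017) for x,y in L]))-[285,160]
    q=np.zeros((800,800),np.uint8);cv2.fillPoly(q,[np.round(((p+.5)*10-.5)*16).astype(np.int32)],255,shift=4)
    return cv2.resize(q,(80,80),interpolation=cv2.INTER_AREA)/255.
def reg(v):
    L=[(.07,.06),(-.07,.06),(-.07,-.07),(.07,-.07)]
    p=proj(ct,place(v,[(x,y,.017) for x,y in L]))-[285,160]
    q=np.zeros((80,80),np.uint8);cv2.fillPoly(q,[np.round(p).astype(np.int32)],1);return q
v0=np.array([.568,-.0635,.2138,.0503,-.0464,-.038]);Rg=reg(v0)
sx=np.array([2,2,20,1,1,1])*1e-3
f=lambda u:(Rg*(ren(v0+u*sx)-m)**2).sum()
best=min((minimize(f,u0,method='Nelder-Mead',options=dict(maxiter=1500,initial_simplex=np.vstack([u0]+[u0+1.5*e for e in np.eye(6)]))) for u0 in (np.zeros(6),np.array([.5,-.5,.5,0,0,0]),np.array([-.5,.5,-.5,0,0,0]))),key=lambda r:r.fun)
print('top holder',(v0+best.x*sx).round(4),best.fun,f(np.zeros(6)))
P=np.array([ray(cs,crop(a,(270,190)),.0145) for a in((347,263),(463,350),(583,270))]);print(P.round(4),[np.linalg.norm(P[i]-P[j]).round(4) for i,j in((0,1),(1,2),(0,2))])
print('jar scene',((P[0]+P[2])/2).round(4),'yaw',np.arctan2(*(P[1]-P[0])[[1,0]])%(np.pi/2),np.arctan2(*(P[2]-P[1])[[1,0]])%(np.pi/2))
E
```

```text
m range [-74. -66.   3.  12.]
top holder [ 0.5674 -0.0627  0.2144  0.05   -0.0475 -0.0372] 24.904702998846595 31.31303056516724
[[0.5824 0.0596 0.0145]
 [0.5677 0.1331 0.0145]
 [0.491  0.112  0.0145]] [np.float64(0.075), np.float64(0.0796), np.float64(0.1054)]
jar scene [0.5367 0.0858 0.0145] yaw 0.19728043623159186 0.26838253477182406
```

Request:
{"fn": "step_arm", "kwargs": {
  "commands": [
    {"translation": [0, -0.2, 2.5], "roll": 0},
    {"translation": [0, 0, 2.3], "roll": 0},
    {"translation": [-4, 0, 0], "roll": 0},
    {"translation": [-6, 0, 0], "roll": 0},
    {"translation": [-6, 0, 0], "roll": 0},
    {"translation": [-6, 0, 0], "roll": 0},
    {"translation": [-6, 0, 0], "roll": 0},
    {"translation": [-6, 0, 0], "roll": 0},
    {"translation": [-6, 0, 0], "roll": 0},
    {"translation": [-4, 0, 0], "roll": 0},
    {"translation": [-4, 0, 0], "roll": 0},
    {"translation": [-4, 0, 0], "roll": 0},
    {"translation": [0, 0, 0], "roll": 0}
  ]
}}

```text
time: 7.68
tool_pos: [0.5462, 0.0321, 0.0669]
tool_rot: [3.141, 0.0, 1.785]
contact_force: [-0.5, -0.8, -4.6]
opening: 0.06
grip_force: 40.0
```

Request:
{"fn": "step_arm", "kwargs": {
  "commands": [
    {"translation": [-4, 0, 0], "roll": 0},
    {"translation": [-4, 0, 0], "roll": 0},
    {"translation": [-4, 0, 0], "roll": 0},
    {"translation": [-4, 0, 0], "roll": 0},
    {"translation": [-4, 0, 0], "roll": 0},
    {"translation": [0, 0, 0], "roll": 0}
  ]
}}

```text
time: 8.18
tool_pos: [0.5506, 0.0125, 0.067]
tool_rot: [3.141, 0.0, 1.785]
contact_force: [-0.7, -0.5, -3.5]
opening: 0.0597
grip_force: 40.0
```

```bash
cat > st.py <<'E'
from h import *
o=observe();p=o['tool_pos'];d=p[:2]-[.567,-.063];y=.214
print(o['time'],p.round(4),o['tool_rot'].round(4),'holder xy mm',(1e3*np.array([d@[np.cos(y),np.sin(y)],d@[-np.sin(y),np.cos(y)]])).round(2),'F',o['contact_force'].round(1),'T',o['torque'].round(2),o['opening'],o['grip_force'])
E
python3 st.py
```

```text
8.1833 [0.5506 0.0125 0.067 ] [3.1413e+00 3.0000e-04 1.7854e+00] holder xy mm [-3.000e-02  7.724e+01] F [-0.7 -0.5 -3.5] T [-0.06 -0.   -0.01] 0.059717788289434186 39.99924082076177
```

Request:
{"fn": "step_arm", "kwargs": {
  "commands": [
    {"translation": [-4, 0, 0], "roll": 0},
    {"translation": [-4, 0, 0], "roll": 0},
    {"translation": [-4, 0, 0], "roll": 0},
    {"translation": [-4, 0, 0], "roll": 0},
    {"translation": [-4, 0, 0], "roll": 0},
    {"translation": [-4, 0, 0], "roll": 0},
    {"translation": [-4, 0, 0], "roll": 0},
    {"translation": [-4, 0, 0], "roll": 0},
    {"translation": [-4, 0, 0], "roll": 0},
    {"translation": [-4, 0, 0], "roll": 0},
    {"translation": [0, 0, 0], "roll": 0}
  ]
}}

```text
time: 9.1
tool_pos: [0.5591, -0.0266, 0.0669]
tool_rot: [3.141, 0.0, 1.785]
contact_force: [-0.8, 0.3, -3.1]
opening: 0.0594
grip_force: 40.0
```

Request:
{"fn": "step_arm", "kwargs": {
  "commands": [
    {"translation": [-4, 0, 0], "roll": 0},
    {"translation": [-4, 0, 0], "roll": 0},
    {"translation": [-4, 0, 0], "roll": 0},
    {"translation": [-4, 0, 0], "roll": 0},
    {"translation": [-4, 0, 0], "roll": 0},
    {"translation": [-4, 0, 0], "roll": 0},
    {"translation": [-4, 0, 0], "roll": 0},
    {"translation": [0, 0, 0], "roll": 0}
  ]
}}

```text
time: 9.77
tool_pos: [0.5651, -0.054, 0.0669]
tool_rot: [3.141, 0.0, 1.785]
contact_force: [-0.1, -0.2, -3.8]
opening: 0.0592
grip_force: 40.0
```

```bash
python3 st.py
```

```text
9.7667 [ 0.5651 -0.054   0.0669] [3.1413e+00 3.0000e-04 1.7853e+00] holder xy mm [0.02 9.19] F [-0.1 -0.2 -3.8] T [-0.1   0.06 -0.01] 0.05918273490414362 39.99906586948782
```

Request:
{"fn": "step_arm", "kwargs": {
  "commands": [
    {"translation": [-2, 0, 0], "roll": 0},
    {"translation": [-2, 0, 0], "roll": 0},
    {"translation": [-1, 0, 0], "roll": 0},
    {"translation": [-1, 0, 0], "roll": 0},
    {"translation": [0, 0, 0], "roll": 0}
  ]
}}

```text
time: 10.18
tool_pos: [0.5661, -0.0591, 0.0669]
tool_rot: [3.142, -0.0, 1.786]
contact_force: [-0.3, 0.7, -3.7]
opening: 0.0596
grip_force: 40.0
```

Request:
{"fn": "step_arm", "kwargs": {
  "commands": [
    {"translation": [-1, 0, 0], "roll": 0},
    {"translation": [-1, 0, 0], "roll": 0},
    {"translation": [0, 0, 0], "roll": 0}
  ]
}}

```text
time: 10.43
tool_pos: [0.5666, -0.0611, 0.0669]
tool_rot: [3.141, 0.0, 1.786]
contact_force: [-0.1, 0.1, -3.8]
opening: 0.0598
grip_force: 40.0
```

Request:
{"fn": "step_arm", "kwargs": {
  "commands": [
    {"translation": [-1, 0, 0], "roll": 0},
    {"translation": [0, 0, 0], "roll": 0}
  ]
}}

```text
time: 10.6
tool_pos: [0.5668, -0.0621, 0.0669]
tool_rot: [3.141, 0.0, 1.786]
contact_force: [-0.3, 0.5, -3.5]
opening: 0.0595
grip_force: 40.0
```

```bash
python3 st.py
```

```text
10.6 [ 0.5668 -0.0621  0.0669] [3.1415 0.     1.786 ] holder xy mm [0.   0.96] F [-0.3  0.5 -3.5] T [-0.06  0.02 -0.01] 0.059494558305526996 39.999113087542355
```

Request:
{"fn": "step_arm", "kwargs": {
  "commands": [
    {"translation": [-1, 0, 0], "roll": 0},
    {"translation": [0, 0, 0], "roll": 0}
  ]
}}

```text
time: 10.77
tool_pos: [0.567, -0.063, 0.0669]
tool_rot: [3.142, -0.0, 1.786]
contact_force: [-0.1, 0.5, -4.6]
opening: 0.0597
grip_force: 40.0
```

Request:
{"fn": "step_arm", "kwargs": {
  "commands": [
    {"translation": [-1, 0, 0], "roll": 0},
    {"translation": [0, 0, 0], "roll": 0}
  ]
}}

```text
time: 10.93
tool_pos: [0.5671, -0.0637, 0.0669]
tool_rot: [-3.142, -0.001, 1.786]
contact_force: [-0.6, 1.7, -2.7]
opening: 0.0594
grip_force: 40.0
```

Request:
{"fn": "step_arm", "kwargs": {
  "commands": [
    {"translation": [-1, 0, 0], "roll": 0},
    {"translation": [0, 0, 0], "roll": 0}
  ]
}}

```text
time: 11.1
tool_pos: [0.5673, -0.0644, 0.0671]
tool_rot: [3.142, -0.001, 1.786]
contact_force: [-1.2, 3.4, -1.1]
opening: 0.0597
grip_force: 40.0
```

Contact with the end wall is building. Lower onto the table.

Request:
{"fn": "step_arm", "kwargs": {
  "commands": [
    {"translation": [-0.5, 0, 0.4], "roll": 0},
    {"translation": [0, 0, 0.4], "roll": 0},
    {"translation": [0, 0, 0], "roll": 0},
    {"translation": [0, 0, 0], "roll": 0}
  ]
}}

```text
time: 11.43
tool_pos: [0.5674, -0.0646, 0.067]
tool_rot: [3.141, -0.001, 1.786]
contact_force: [-2.3, 5.3, 5.7]
opening: 0.06
grip_force: 40.0
```

```bash
python3 - <<'E'
exec(open('st.py').read())
import cv2
s=read_camera('scene')[190:290,270:400,::-1]
cv2.imwrite('pics/s3.png',cv2.resize(s,None,fx=5,fy=5,interpolation=cv2.INTER_CUBIC))
E
```

```text
11.4333 [ 0.5674 -0.0646  0.067 ] [ 3.1411e+00 -8.0000e-04  1.7862e+00] holder xy mm [ 0.09 -1.66] F [-2.3  5.3  5.7] T [ 0.95  0.57 -0.03] 0.05995474784027293 40.00117344316095
```

View pics/s3.png

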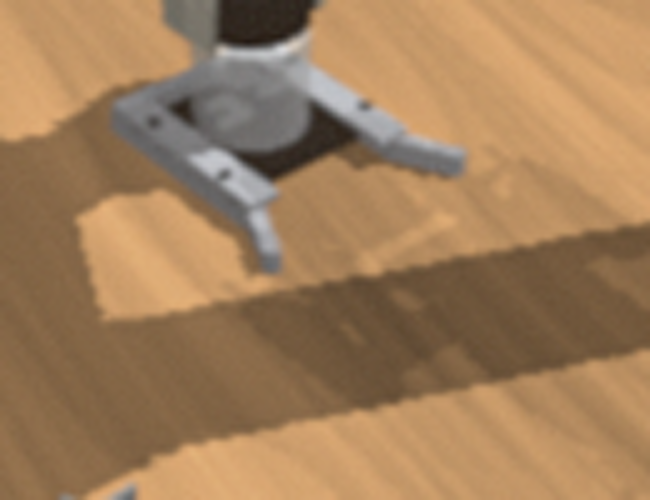

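Foot is under both lips and against the end wall. Now unscrew (grip 60 N).

Request:
{"fn": "step_arm", "kwargs": {
  "commands": [
    {"translation": [0, 0, 0], "roll": 0},
    {"translation": [0, 0, 0], "roll": 0},
    {"translation": [0, 0, 0], "roll": -0.04},
    {"translation": [0, 0, -0.1], "roll": -0.06},
    {"translation": [0, 0, -0.1], "roll": -0.06},
    {"translation": [0, 0, -0.1], "roll": -0.06},
    {"translation": [0, 0, -0.1], "roll": -0.06},
    {"translation": [0, 0, -0.1], "roll": -0.06},
    {"translation": [0, 0, -0.1], "roll": -0.06},
    {"translation": [0, 0, 0], "roll": 0}
  ],
  "grip_force": 60
}}

```text
time: 12.32
tool_pos: [0.5671, -0.0648, 0.0671]
tool_rot: [3.142, -0.001, 2.189]
contact_force: [-3.5, 4.5, 2.4]
opening: 0.0591
grip_force: 60.0
```

```bash
python3 st.py
```

```text
12.3167 [ 0.5671 -0.0648  0.0671] [ 3.1416e+00 -1.0000e-03  2.1894e+00] holder xy mm [-0.27 -1.75] F [-3.5  4.5  2.4] T [0.89 0.48 0.04] 0.059138867609095945 59.99999585794285
```

Request:
{"fn": "step_arm", "kwargs": {
  "commands": [
    {"translation": [0, 0, -0.1], "roll": -0.06},
    {"translation": [0, 0, -0.1], "roll": -0.06},
    {"translation": [0, 0, -0.1], "roll": -0.06},
    {"translation": [0, 0, -0.1], "roll": -0.06},
    {"translation": [0, 0, -0.1], "roll": -0.06},
    {"translation": [0, 0, -0.1], "roll": -0.06},
    {"translation": [0, 0, -0.1], "roll": -0.06},
    {"translation": [0, 0, -0.1], "roll": -0.06},
    {"translation": [0, 0, 0], "roll": -0.06},
    {"translation": [0, 0, 0], "roll": -0.06}
  ]
}}

```text
time: 13.15
tool_pos: [0.5665, -0.0648, 0.068]
tool_rot: [3.141, -0.002, 2.789]
contact_force: [-5.4, 3.7, 5.2]
opening: 0.0591
grip_force: 60.0
```

Request:
{"fn": "step_arm", "kwargs": {
  "commands": [
    {"translation": [0, 0, 0], "roll": -0.06},
    {"translation": [0, 0, 0], "roll": -0.06},
    {"translation": [0, 0, 0], "roll": -0.06},
    {"translation": [0, 0, 0], "roll": -0.06},
    {"translation": [0, 0, 0], "roll": -0.05},
    {"translation": [0, 0, 0], "roll": 0},
    {"translation": [0, 0, 0], "roll": 0}
  ]
}}

```text
time: 13.73
tool_pos: [0.5667, -0.065, 0.068]
tool_rot: [3.141, -0.002, 3.077]
contact_force: [-5.3, 4.6, 4.5]
opening: 0.0592
grip_force: 60.0
```

```bash
python3 - <<'E'
exec(open('st.py').read())
import cv2
s=read_camera('scene')[160:260,270:400,::-1]
a=cv2.resize(s,None,fx=5,fy=5,interpolation=cv2.INTER_CUBIC)
cv2.imwrite('pics/s4.png',a)
E
```

```text
13.7333 [ 0.5667 -0.065   0.068 ] [ 3.1413e+00 -1.5000e-03  3.0766e+00] holder xy mm [-0.76 -1.89] F [-5.3  4.6  4.5] T [0.64 0.86 0.03] 0.05919898621355898 60.00140219461173
```

Request:
{"fn": "step_arm", "kwargs": {
  "commands": [
    {"translation": [0, 0, -1], "roll": 0},
    {"translation": [0, 0, -1], "roll": 0},
    {"translation": [0, 0, 0], "roll": 0}
  ]
}}

```text
time: 14.03
tool_pos: [0.5675, -0.0655, 0.0699]
tool_rot: [-3.141, 0.0, 3.076]
contact_force: [-3.4, 2.8, 1.7]
opening: 0.0593
grip_force: 60.0
```

Request:
{"fn": "step_arm", "kwargs": {
  "commands": [
    {"translation": [0, 0, -1], "roll": 0},
    {"translation": [0, 0, -1], "roll": 0},
    {"translation": [0, 0, 0], "roll": 0}
  ]
}}

```text
time: 14.28
tool_pos: [0.5678, -0.0656, 0.0717]
tool_rot: [-3.141, 0.001, 3.076]
contact_force: [-1.3, 0.9, -0.7]
opening: 0.0592
grip_force: 60.0
```

```bash
python3 st.py
```

```text
14.2833 [ 0.5678 -0.0656  0.0717] [-3.1413e+00  8.0000e-04  3.0760e+00] holder xy mm [ 0.26 -2.73] F [-1.3  0.9 -0.7] T [ 0.23  0.21 -0.01] 0.05921960780813112 59.999716866295785
```

Fz −0.7 N (the whole jar read about −4 N): the cap is free. Lift it.

Request:
{"fn": "step_arm", "kwargs": {
  "commands": [
    {"translation": [0, 0, -2], "roll": 0},
    {"translation": [0, 0, -3], "roll": 0},
    {"translation": [0, 0, -4], "roll": 0},
    {"translation": [0, 0, -5], "roll": 0},
    {"translation": [0, 0, -5], "roll": 0},
    {"translation": [0, 0, -5], "roll": 0},
    {"translation": [0, 0, -4], "roll": 0},
    {"translation": [0, 0, -4], "roll": 0},
    {"translation": [0, 0, -2], "roll": 0},
    {"translation": [0, 0, 0], "roll": 0},
    {"translation": [0, 0, 0], "roll": 0},
    {"translation": [0, 0, 0], "roll": 0},
    {"translation": [0, 0, 0], "roll": 0}
  ]
}}

```text
time: 15.37
tool_pos: [0.5673, -0.0653, 0.1052]
tool_rot: [3.141, -0.001, 3.076]
contact_force: [-0.4, -0.8, -0.4]
opening: 0.0589
grip_force: 60.0
```

```bash
python3 - <<'E'
exec(open('st.py').read())
import cv2
s=read_camera('scene')[160:260,270:400,::-1]
cv2.imwrite('pics/s5.png',cv2.resize(s,None,fx=5,fy=5,interpolation=cv2.INTER_CUBIC))
E
```

```text
15.3667 [ 0.5673 -0.0653  0.1052] [ 3.1414e+00 -6.0000e-04  3.0760e+00] holder xy mm [-0.21 -2.3 ] F [-0.4 -0.8 -0.4] T [0.04 0.02 0.01] 0.05893138713131573 59.9998111766763
```

View pics/s5.png

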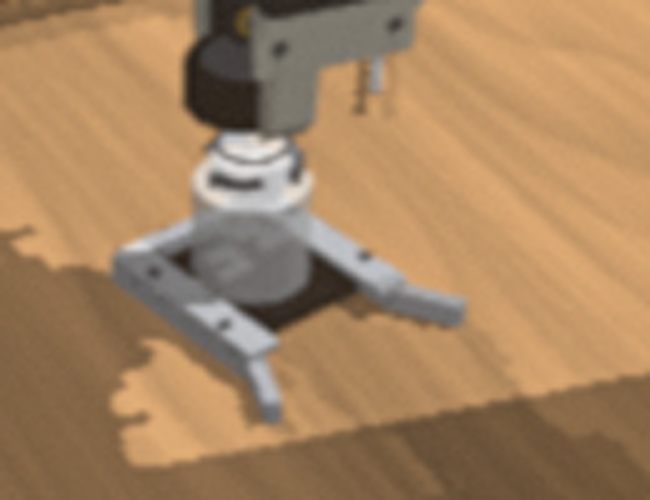

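The cap is off and level above the open neck (crop 250,150). The jar is home under the lips. Cap centre is about 118 mm up.

```bash
python3 -c "
from cell import *
print(hand_in())"
```

```text
the job is handed in; nothing more can be done
None
```

The jar is home in the holder and its cap is unscrewed; the gripper holds the cap level, centre about 118 mm above the table; I handed the job in at about 15.4 s, and no verdict came back.

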